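# Tip sawn blanks out of a hinged tray and cam-lock it

### The arm

A 6-joint arm with a two-finger parallel gripper is mounted at the origin on the work surface. World frame = base frame: x ahead of the robot, y to its left, z up, the work surface at z = 0. Lengths are in m, angles in degrees, forces in N, time in s.
With the tool pointing down it reaches from about 0.4 to 0.825 m from the base axis. Payload 7 kg.
Tool frame: the origin (TCP) lies midway between the tips of the shut fingers; the grasp point (between the pads) lies 19 mm behind it; z points along the fingers, y is the direction in which the jaws open and shut (so a half turn about z gives the same grasp; the last joint's range is limited). The gripper opens to 88 mm and grips with 3 to 60 N. Pads are 19 mm wide; open, the fingers measure 130 mm over their backs; the gripper's body (78 mm by 193 mm) begins 47 mm behind the grasp point.
Start: joints at [-51.331, 20.546, 0.682, 0, -70.136, -16.507], TCP at [0.255, -0.625, 0.227] pointing down, gripper open.
Joint ranges: [-176.03, 176.03], [-82.01, 121.73], [-58.28, 71.71], [-173.87, 95.51], [-174.79, -0.11], [-173.66, 173.66]. Speed limits (degrees/s): [136.94, 136.94, 172.46, 180, 180, 180].

### API

Orientations are given as [roll, pitch, yaw] about the fixed x, y, z axes, in that order (R = Rz(yaw) Ry(pitch) Rx(roll)).
In Python, from plant import sensors, cams, job gives the robot as it stands.
- The arm moves only by the tool move_arm, never from a script. Its argument "commands" is a list of rows, each a list of 7 numbers: the finger opening in cm, from 0 to 8.76, then the shift along the tool's x, y, z in cm, then the turn, a rotation vector about the tool's x, y, z in rad. In form: [[hand, x, y, z, wx, wy, wz], ...]. A call has exactly 8 rows; each row is the pose to reach, as a shift and turn from the pose commanded when the call began, along the tool's axes at that moment; what a row does not reach only later rows make up. A row lasts 1/8 s, in which the tool goes at most 62.5 mm and 10.7 degrees, less where a joint would pass 70% of its speed; a pose out of reach is approached as far as the arm can. A call with a gripper value outside its range is refused whole. The fingers move at their own pace and stop on an object; the grip force is fixed at half the most. Time passes only in rows, so rows that repeat a pose let the fingers close, or fill a call up. It gives the time, the measured TCP pose, the force and the opening at its end, in the units of the state.
- sensors.get_obs(): the state, without advancing time (a new reading comes with each control period).
- cams.snapshot(name): name is "side" or "top" or "wrist"; returns a dict with "frame" (400x640x3 uint8, red, green, blue), "camera_matrix" (3x3 intrinsics, pixels), "R" (3x3) and "t" (3): a world point X has camera coordinates R X + t. Camera axes: x right, y down, z forward; pixel columns grow to the right and rows downward; lengths in m; the calibration is good to about 2 mm. A picture is of the moment at which its call begins. There is no depth.
- job.close_job(): hands the job in, once; it reports no verdict.
The state is a dict: "clock": time; "joint_pos": joint angles; "qvel": joint speeds; "tau": joint torques, N m; "tool_pos": TCP position; "orientation": TCP orientation; "force": force on the tool from outside, world axes, zero at the start; "moment": the same for the moment, N m; "opening": finger opening in m.
Only numpy, scipy, OpenCV 4.12 (cv2) and the standard library are available. Lean on these libraries where they do the work, as an engineer would, in place of code of your own. Each camera call takes 0.05 s, during which the arm holds its last target.

### The job

Lift the hinged tray by the handle bar on its free edge until all three sawn wooden blanks have slid out into the bin behind it, then lower the tray gently until it rests flat again, without letting it drop. Then lock it: turn the wooden cam beside it counter-clockwise (seen from above) until its high point bears squarely on the sprung bolt. Leave the hammer, the cork sanding block and the glue bottle where they are.

Things in the scene. Friction and masses are not known exactly. Their poses are not given: they have to be found in the camera images.
- stand: Fixed plywood stand, yaw within 0.3 rad. Origin on the table; x points from the handle side to the bin, y to the cam's side, z up. In mm: board x -100..270, y -120..250, 12 thick; open bin x 52..268, y -105..105, wall 7, floor at z 19, rim at z 102; two 30 square posts under the tray at x -80, y +-80; bolt guide block 50 x 14 at x -40, y 125, 150 high.
- tray_hinge (a point): Middle of the tray's hinge axis (at x +60, y 0, z 110 mm in the stand's frame). The axis runs along the stand's y. Axes as the stand's.
- tray (a joint): Tilt of the aluminium tray, rad: 0 flat on its stop (start), grows as the handle is lifted, stop at 1.0. Falls back by its weight (0.4 kg) if let go. 160 mm from hinge to front wall, 190 mm wide, floor 6 mm thick with underside at hinge height, side walls 28 mm, front wall 22 mm high, open at the hinge. Blanks begin to slide at 0.4 to 0.65.
- handle (a point): Middle of the steel handle bar on the tray's free edge: round, 14 mm thick, 130 mm long along the stand's y, on two arms at its ends. 215 mm from the hinge axis, 6 mm above it when flat (z 116 mm). 48 mm clear between bar and front wall; only the table and the board's edge below. The point moves with the tray.
- cam_grip (a point): Grip point on the cam's upright axis (stand frame x -40, y 202.5, z 164 mm). Grip: wooden bar 75 long, 14 wide, z 141 to 177 mm, centred on the axis. Under it the cam: a plywood disc of 64 mm diameter, 20 mm thick (top z 142), set 14 mm off the axis along the bar; its high point is where it stands out farthest (46 mm). The point's -x axis points along the bar to the high point.
- cam (a joint): Turn of the cam in rad, counter-clockwise seen from above. At 0 the high point faces the stand's -x (away from the bin); at 1.571 it faces the stand's -y, square on the bolt. Stops at 0 and 2.2; starts at 0.1 to 0.45. Stiff (0.06 N m): it stays where it is left.
- bolt_tip (a point): Tip of the steel bolt, 12 mm thick, that lies along the stand's y between cam and tray at z 132 mm. Its other end is a flat plate on the cam's edge; the cam pushes it 14 mm out over the lug on the tray's side as the high point comes round.
- step_blank_center (a point): Centre of a loose wooden blank with a stepped end, 90 x 40 x 22 mm, 0.05 kg, lying along the tray. x along its length. Which blank lies in which of the three lanes varies.
- tee_blank_center (a point): Centre of a loose T-shaped wooden blank, 90 x 42 x 22 mm, 0.05 kg, lying along the tray. x along its length.
- round_blank_center (a point): Centre of a loose wooden blank with one rounded end, 90 x 40 x 22 mm, 0.05 kg, lying along the tray. x along its length.
- hammer_mid (a point): Bystander: hammer 260 mm long lying on the table, point at the middle of its underside.
- sanding_mid (a point): Bystander: centre of a cork sanding block 110 x 60 x 40 mm.
- glue_mid (a point): Bystander: centre of a white glue bottle, 64 mm diameter, 160 mm high, standing.
Things that resemble listed ones, but are neither listed nor needed, are in the scene too. What is shaped like the part that bears round_blank_center but orange is not meant.

How it is judged:
By the outcome, as a careful person would: the job done as asked, in the order asked, and still so for the second after the job is handed in, with the robot touching nothing.
It also fails if it takes over 50 s, if anything falls off the work surface, if the arm or the gripper's body presses on something with over 40 N, if the wrist force passes 120 N, or if a joint passes its speed limit or range.

## Working session

There is one attempt and no reset: what is moved stays moved. The work goes in short steps, Python scripts to look and compute and a tool call to move; the robot and the scene stay as the last step left them, time stands still between calls to the robot, and variables do not carry over. Pictures are saved under pics/ and viewed, and the job is handed in when it is done.

Besides the shell and the picture viewer there is one more tool, called after ">>>" as name(argument=value, ...), one argument or row to a line, values as JSON. move_arm: Moves the arm, as the interface text tells. Its arguments: {"type":"object","properties":{"commands":{"type":"array"}},"required":["commands"]}

```bash
ls; mkdir -p pics; python3 - <<'E'
from plant import sensors,cams
import cv2
print(sensors.get_obs())
for n in ["side","top","wrist"]:
    s=cams.snapshot(n); cv2.imwrite(f"pics/{n}0.png",s["frame"][:,:,::-1]); print(n,s["camera_matrix"],s["R"],s["t"])
E
```

```text
pics
{'clock': 0.0, 'joint_pos': array([-5.13307726e+01,  2.05902760e+01,  6.32984138e-01, -2.07807095e-02,
       -7.01374278e+01, -1.65052113e+01]), 'qvel': array([-0.01321902, -0.02683368,  0.05760557,  0.03176431,  0.09852378,
       -0.1376613 ]), 'tau': array([ 6.00043259e-04, -5.82719064e+01,  2.93059140e+01,  6.99768886e+00,
        6.81325051e-03, -1.37835950e-04]), 'tool_pos': array([ 0.25441257, -0.62466889,  0.22562772]), 'orientation': array([ 1.79903633e+02, -8.18252787e-03, -1.57843054e+02]), 'force': array([-0.88094577, -0.39047095,  0.40010583]), 'moment': array([ 0.04648568,  0.04742354, -0.0149896 ]), 'opening': 0.08755409801426936}
side [[376.38775965   0.         319.91579627]
 [  0.         376.38775965 200.83240772]
 [  0.           0.           1.        ]] [[-0.96535089 -0.26091562  0.00454891]
 [-0.1892504   0.68798489 -0.70061478]
 [ 0.17967175 -0.67719999 -0.71352522]] [0.42592749 0.22181977 0.82833482]
top [[370.7254504    0.         323.25930968]
 [  0.         370.7254504  198.26875749]
 [  0.           0.           1.        ]] [[ 0.0060101  -0.99975524 -0.02129158]
 [-0.99651056 -0.00421528 -0.08336029]
 [ 0.08325014  0.02171828 -0.99629199]] [-0.06131943  0.48813992  1.17135344]
wrist [[287.90227468   0.         321.18089421]
 [  0.         287.90227468 200.1348355 ]
 [  0.           0.           1.        ]] [[-3.76198645e-01  9.26538936e-01  4.23211352e-04]
 [ 8.97211341e-01  3.64176798e-01  2.49774037e-01]
 [ 2.31271247e-01  9.43443643e-02 -9.68304059e-01]] [ 0.67467221 -0.03189902  0.38812784]
```

View pics/top0.png

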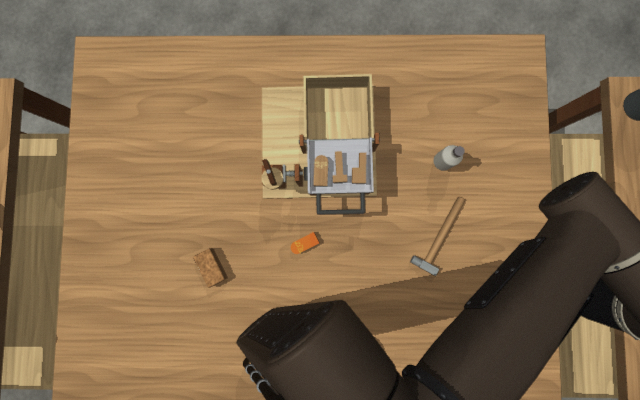

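View pics/side0.png

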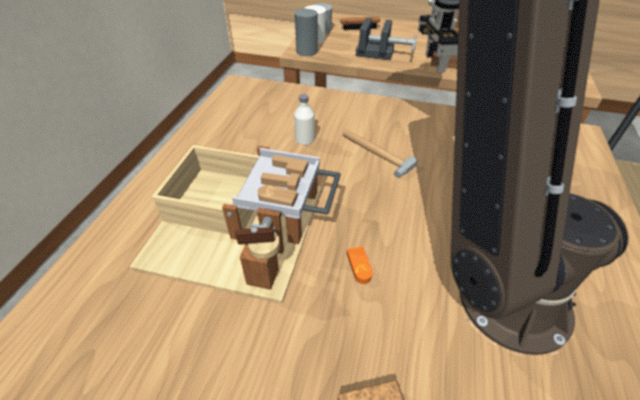

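View pics/wrist0.png

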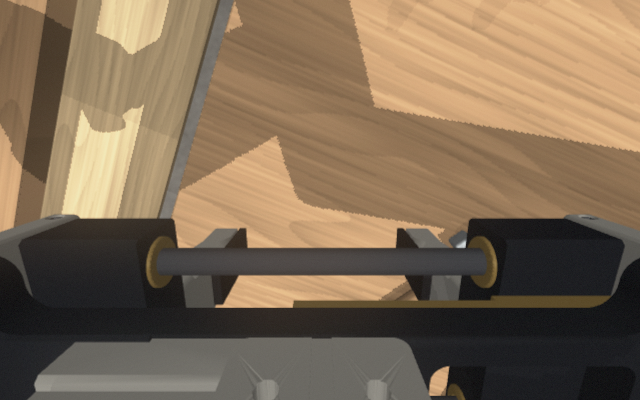

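Top view: the tray is at about (340,165), its dark handle bar at about (341,211), the bin at (338,105), and the cam grip at about (270,173). The hammer is at (440,235), the glue bottle at (450,158) and the cork at (208,267). The orange round-ended block at (306,243) is a decoy. Next I'll enlarge.

```bash
cat > h.py <<'E'
import numpy as np,cv2
from plant import sensors,cams
def ray(s,u,v,z):
    K,R,t=s["camera_matrix"],s["R"],s["t"]
    d=R.T@np.linalg.inv(K)@np.array([u,v,1.]); c=-R.T@t
    return c+d*(z-c[2])/d[2]
def proj(s,X):
    p=s["camera_matrix"]@(s["R"]@np.array(X)+s["t"]); return p[:2]/p[2]
def crop(s,x0,y0,x1,y1,k,name):
    cv2.imwrite(name,cv2.resize(s["frame"][y0:y1,x0:x1,::-1],None,fx=k,fy=k,interpolation=cv2.INTER_CUBIC))
E
python3 - <<'E'
from h import *
s=cams.snapshot("top"); crop(s,250,65,400,225,5 if 0 else 3.7,"pics/tc.png")
s=cams.snapshot("side"); crop(s,125,135,355,300,3.4,"pics/sc.png")
E
```

```text
(no output)
```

View pics/tc.png

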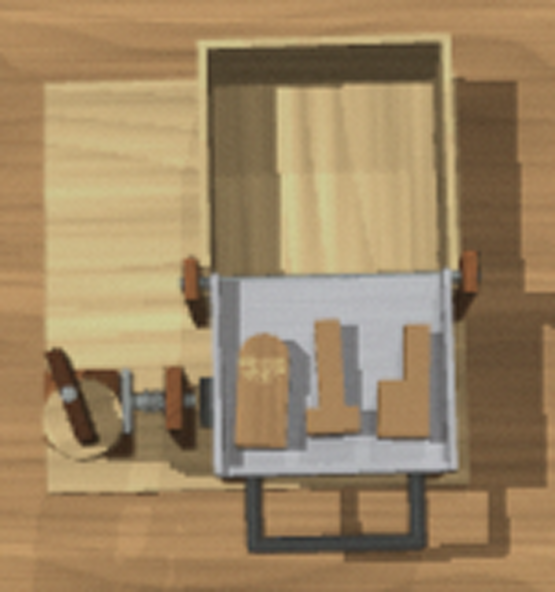

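View pics/sc.png

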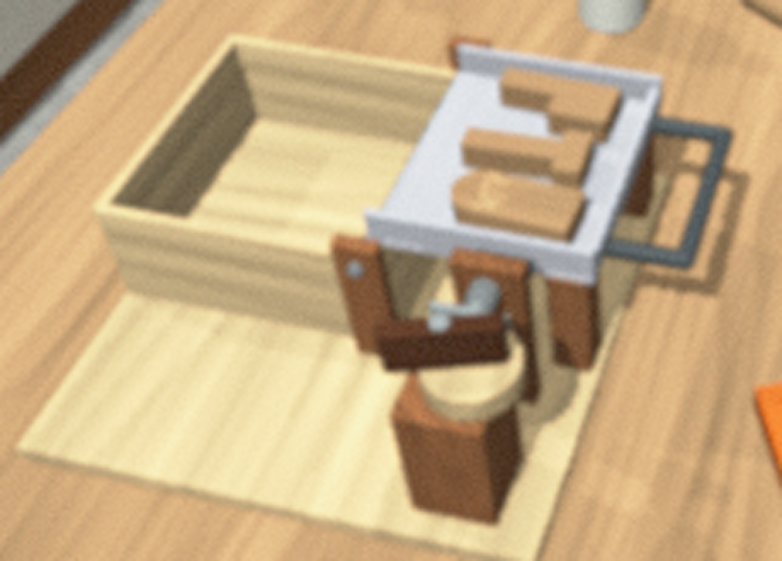

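```bash
python3 - <<'E'
from h import *
from scipy.optimize import least_squares
s=cams.snapshot("top"); d=cams.snapshot("side")
T=lambda x,y:(250+(x+.5)/3.7-.5,65+(y+.5)/3.7-.5)
S=lambda x,y:(125+(x+.5)/3.4-.5,135+(y+.5)/3.4-.5)
pts=[("t",T(45,82),(.270,.250,.012)),("t",T(48,493),(-.1,.25,.012)),("t",T(199,40),(.268,.105,.102)),("t",T(452,35),(.268,-.105,.102)),
("t",T(248,551),(-.155-.007,.065,.116)),("t",T(424,545),(-.162,-.065,.116)),
("s",S(20,452),(.270,.25,.012)),("s",S(236,36),(.268,-.105,.102)),("s",S(96,208),(.268,.105,.102)),("s",S(733,128),(-.162,-.065,.12)),("s",S(690,264),(-.162,.065,.116))]
for c,p,b in pts:
    print(c,b,ray(s if c=="t" else d,*p,b[2]).round(4))
def W(q,b):
    c,n=np.cos(q[2]),np.sin(q[2]); return np.array([q[0]+c*b[0]-n*b[1],q[1]+n*b[0]+c*b[1],b[2]])
f=lambda q:np.concatenate([ (ray(s if c=="t" else d,*p,b[2])-W(q,b))[:2] for c,p,b in pts])
r=least_squares(f,[.6,0,0],loss="huber",f_scale=.003); q=r.x
print(q,(r.fun.reshape(-1,2)*1000).round(1).tolist())
np.save("q.npy",q)
for n,b in dict(handle=(-.155,0,.116),hinge=(.06,0,.11),cam=(-.04,.2025,.164)).items():
    print(n,W(q,b),np.hypot(*W(q,b)[:2]))
# cam bar direction
a=ray(s,*T(55,352),.177)
b=ray(s,*T(87,442),.177);print("bar ends",a,b,"mid",(a+b)/2,"axis px",ray(s,*T(69,394),.18),np.hypot(*(a-b)[:2]),np.degrees(np.arctan2(*(b-a)[1::-1])))
E
```

```text
t (0.27, 0.25, 0.012) [0.8606 0.1483 0.012 ]
t (-0.1, 0.25, 0.012) [0.4895 0.1382 0.012 ]
t (0.268, 0.105, 0.102) [0.8608 0.0028 0.102 ]
t (0.268, -0.105, 0.102) [ 0.8644 -0.2072  0.102 ]
t (-0.162, 0.065, 0.116) [ 0.4352 -0.0418  0.116 ]
t (-0.162, -0.065, 0.116) [ 0.4407 -0.1815  0.116 ]
s (0.27, 0.25, 0.012) [0.8553 0.1499 0.012 ]
s (0.268, -0.105, 0.102) [ 0.8616 -0.2071  0.102 ]
s (0.268, 0.105, 0.102) [8.598e-01 4.000e-04 1.020e-01]
s (-0.162, -0.065, 0.12) [ 0.4386 -0.1838  0.12  ]
s (-0.162, 0.065, 0.116) [ 0.4362 -0.0464  0.116 ]
[ 0.596568   -0.10948505  0.02769341] [[1.1, 0.4], [-0.2, 0.6], [-0.8, -0.1], [-2.9, -0.2], [2.3, 7.2], [4.2, -2.5], [-4.3, 2.0], [-5.8, -0.1], [-1.7, -2.5], [2.1, -4.9], [3.4, 2.6]]
handle [ 0.44162743 -0.11377698  0.116     ] 0.4560482282896809
hinge [ 0.65654499 -0.10782366  0.11      ] 0.6653399611738102
cam [0.55097613 0.09182971 0.164     ] 0.558576222322038
bar ends [0.58359072 0.10421135 0.177     ] [0.51459567 0.07853986 0.177     ] mid [0.54909319 0.0913756  0.177     ] axis px [0.55081523 0.0923872  0.18      ] 0.073616178481264 -159.59091059667455
```

>>> move_arm(
  commands=[
    [4.6, -1.8, 2.0, 0, 0, 0, -0.06],
    [4.6, -5.5, 6.0, 0, 0, 0, -0.18],
    [4.6, -9.7, 10.7, 0, 0, 0, -0.32],
    [4.6, -13.9, 15.3, 0, 0, 0, -0.46],
    [4.6, -18.1, 20.0, 0, 0, 0, -0.6],
    [4.6, -22.3, 24.6, 0, 0, 0, -0.74],
    [4.6, -26.5, 29.2, 0, 0, 0, -0.88],
    [4.6, -30.7, 33.8, 0, 0, 0, -1.02],
  ],
)

```text
clock: 1.35
tool_pos: [0.4118, -0.1946, 0.227]
orientation: [-179.9, 0.0, -99.1]
force: [0.8, -0.7, -0.2]
opening: 0.0457
```

>>> move_arm(
  commands=[
    [4.6, -2.5, -0.5, 0.5, 0, 0, -0.06],
    [4.6, -5.2, -1.0, 1.5, 0, 0, -0.12],
    [4.6, -7.5, -1.5, 2.8, 0, 0, -0.18],
    [4.6, -8.4, -1.65, 3.6, 0, 0, -0.19],
    [4.6, -8.6, -1.7, 4, 0, 0, -0.19],
    [4.6, -8.6, -1.7, 4, 0, 0, -0.19],
    [4.6, -8.6, -1.7, 4, 0, 0, -0.19],
    [4.6, -8.6, -1.7, 4, 0, 0, -0.19],
  ],
)

```text
clock: 2.35
tool_pos: [0.4422, -0.1149, 0.1869]
orientation: [-180.0, 0.0, -88.6]
force: [0.5, 0.0, 0.3]
opening: 0.0458
```

```bash
python3 - <<'E'
from h import *
s=cams.snapshot("wrist"); cv2.imwrite("pics/w1.png",s["frame"][:,:,::-1])
t=cams.snapshot("top"); crop(t,250,100,400,225,5,"pics/t1.png")
o=sensors.get_obs();print(o["tool_pos"],o["orientation"],o["force"])
for y in (-.149,-.079): print(proj(s,[.4435,y,.116]))
E
```

```text
[ 0.44218088 -0.11470277  0.1867976 ] [-1.79974162e+02  2.20545485e-03 -8.85477484e+01] [ 0.22726753 -0.43023448  0.18698048]
[320.9839968  168.44815571]
[319.03254059 249.66298338]
```

View pics/w1.png

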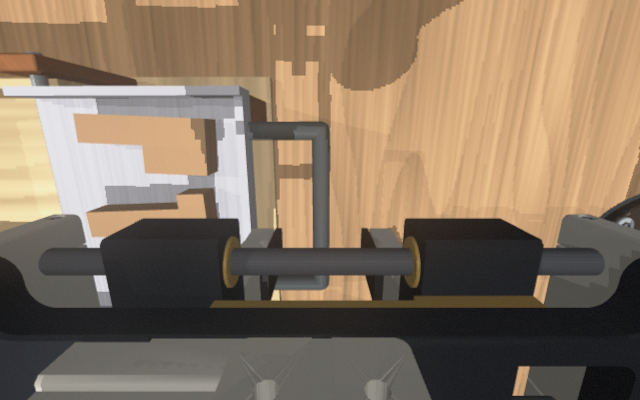

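View pics/t1.png

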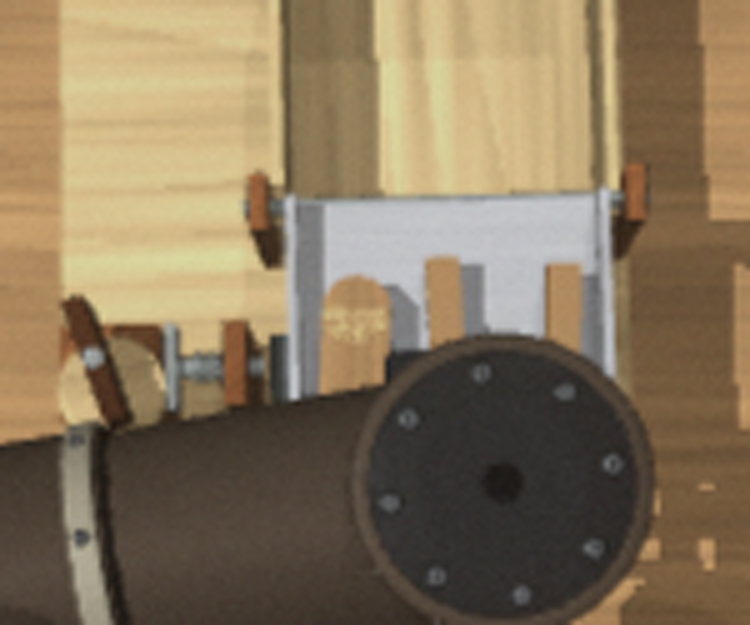

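The wrist picture shows the bar at column 320, midway between the fingers at 262 and 380, and running down from row 122. Its position agrees with my estimate (x≈0.4435). Next I descend and grip.

>>> move_arm(
  commands=[
    [4.6, 0, -0.1, 1.5, 0, 0, 0],
    [4.6, 0, -0.1, 4, 0, 0, 0],
    [4.6, 0, -0.1, 6.5, 0, 0, 0],
    [4.6, 0, -0.1, 8.2, 0, 0, 0],
    [4.6, 0, -0.1, 8.9, 0, 0, 0],
    [2.6, 0, -0.1, 9.0, 0, 0, 0],
    [1.0, 0, -0.1, 9.0, 0, 0, 0],
    [1.0, 0, -0.1, 9.0, 0, 0, 0],
  ],
)

```text
clock: 3.45
tool_pos: [0.4436, -0.1143, 0.0972]
orientation: [-179.9, 0.0, -88.5]
force: [-0.0, -0.6, 0.5]
opening: 0.0214
```

>>> move_arm(
  commands=[
    [0.5, 0, 0, 0, 0, 0, 0],
    [0.5, 0, 0, 0, 0, 0, 0],
    [0.5, 0, 0, 0, 0, 0, 0],
    [0.5, 0, 0, 0, 0, 0, 0],
    [0.5, 0, 0, 0, 0, 0, 0],
    [0.5, 0, 0, 0, 0, 0, 0],
    [0.5, 0, 0, 0, 0, 0, 0],
    [0.5, 0, 0, 0, 0, 0, 0],
  ],
)

```text
clock: 4.45
tool_pos: [0.4428, -0.1144, 0.0969]
orientation: [180.0, 0.0, -88.5]
force: [-3.4, 1.4, 6.3]
opening: 0.0132
```

```bash
python3 - <<'E'
from h import *
print(sensors.get_obs()["force"])
# arc in tool axes (tool x ~ -Y... compute) for vertical tool
th0=np.arctan2(6,215);r=np.hypot(6,215)
for t in np.arange(0,.96,.05):
    dx=(215*np.cos(t)-6*np.sin(t)-215); dz=(215*np.sin(t)+6*np.cos(t)-6)
    # tool y = -stand x ; stand x shift = -dx
    print(round(t,2),"toolY",round(dx/10,2),"toolZ",round(-dz/10,2))
E
```

```text
[-3.43411474  1.41900572  6.25010666]
0.0 toolY 0.0 toolZ -0.0
0.05 toolY -0.06 toolZ -1.07
0.1 toolY -0.17 toolZ -2.14
0.15 toolY -0.33 toolZ -3.21
0.2 toolY -0.55 toolZ -4.26
0.25 toolY -0.82 toolZ -5.3
0.3 toolY -1.14 toolZ -6.33
0.35 toolY -1.51 toolZ -7.34
0.4 toolY -1.93 toolZ -8.33
0.45 toolY -2.4 toolZ -9.29
0.5 toolY -2.92 toolZ -10.23
0.55 toolY -3.48 toolZ -11.15
0.6 toolY -4.09 toolZ -12.04
0.65 toolY -4.75 toolZ -12.89
0.7 toolY -5.44 toolZ -13.71
0.75 toolY -6.18 toolZ -14.49
0.8 toolY -6.95 toolZ -15.24
0.85 toolY -7.76 toolZ -15.95
0.9 toolY -8.61 toolZ -16.61
0.95 toolY -9.48 toolZ -17.24
```

>>> move_arm(
  commands=[
    [0.5, 0, -0.03, -0.6, 0, 0, 0],
    [0.5, 0, -0.1, -1.6, 0, 0, 0],
    [0.5, 0, -0.25, -2.7, 0, 0, 0],
    [0.5, 0, -0.44, -3.7, 0, 0, 0],
    [0.5, 0, -0.68, -4.8, 0, 0, 0],
    [0.5, 0, -0.98, -5.8, 0, 0, 0],
    [0.5, 0, -1.32, -6.8, 0, 0, 0],
    [0.5, 0, -1.6, -7.6, 0, 0, 0],
  ],
)

```text
clock: 5.45
tool_pos: [0.458, -0.114, 0.1729]
orientation: [179.9, 0.0, -88.5]
force: [-5.1, 1.2, -1.5]
opening: 0.0131
```

>>> move_arm(
  commands=[
    [0.5, 0, -0.33, -0.73, 0, 0, 0],
    [0.5, 0, -0.8, -1.7, 0, 0, 0],
    [0.5, 0, -1.32, -2.63, 0, 0, 0],
    [0.5, 0, -1.88, -3.55, 0, 0, 0],
    [0.5, 0, -2.49, -4.44, 0, 0, 0],
    [0.5, 0, -3.15, -5.29, 0, 0, 0],
    [0.5, 0, -3.84, -6.11, 0, 0, 0],
    [0.5, 0, -4.58, -6.89, 0, 0, 0],
  ],
)

```text
clock: 6.45
tool_pos: [0.5009, -0.1129, 0.2427]
orientation: [179.6, 0.0, -88.5]
force: [-21.3, 7.7, 15.2]
opening: 0.013
```

```bash
python3 - <<'E'
from h import *
t=cams.snapshot("top"); crop(t,250,60,400,225,3.6,"pics/t2.png")
t=cams.snapshot("side"); crop(t,125,100,400,300,2.9,"pics/s2.png")
E
```

```text
(no output)
```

View pics/s2.png

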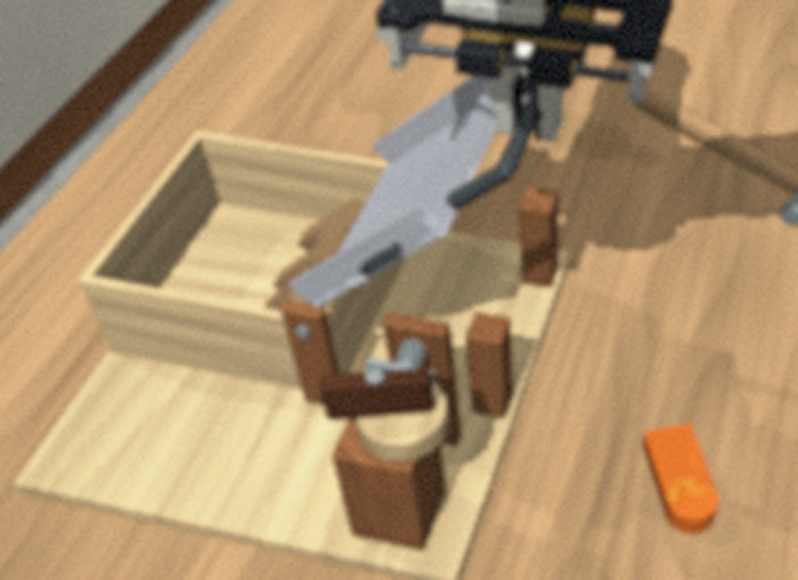

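View pics/t2.png

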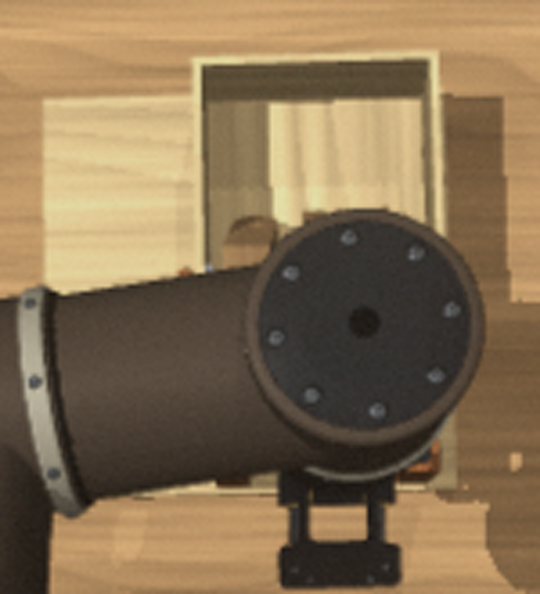

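The side view shows the tray tilted about 0.75 and empty on its visible part. The blanks are at about (320,250), dropping at the hinge into the bin. The force shows a slight radial compression, so I go higher with a small outward correction and wait.

>>> move_arm(
  commands=[
    [0.5, 0, -0.25, -0.5, 0, 0, 0],
    [0.5, 0, -0.75, -1.0, 0, 0, 0],
    [0.5, 0, -1.3, -1.45, 0, 0, 0],
    [0.5, 0, -1.75, -1.8, 0, 0, 0],
    [0.5, 0, -1.95, -1.97, 0, 0, 0],
    [0.5, 0, -1.95, -1.97, 0, 0, 0],
    [0.5, 0, -1.95, -1.97, 0, 0, 0],
    [0.5, 0, -1.95, -1.97, 0, 0, 0],
  ],
)

```text
clock: 7.55
tool_pos: [0.5232, -0.1125, 0.2635]
orientation: [180.0, -0.0, -88.5]
force: [-12.5, 3.7, 13.2]
opening: 0.0128
```

```bash
python3 - <<'E'
from h import *
t=cams.snapshot("top"); crop(t,300,60,380,150,6,"pics/t3.png")
t=cams.snapshot("side"); crop(t,140,130,310,240,4.5,"pics/s3.png")
E
```

```text
(no output)
```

View pics/s3.png

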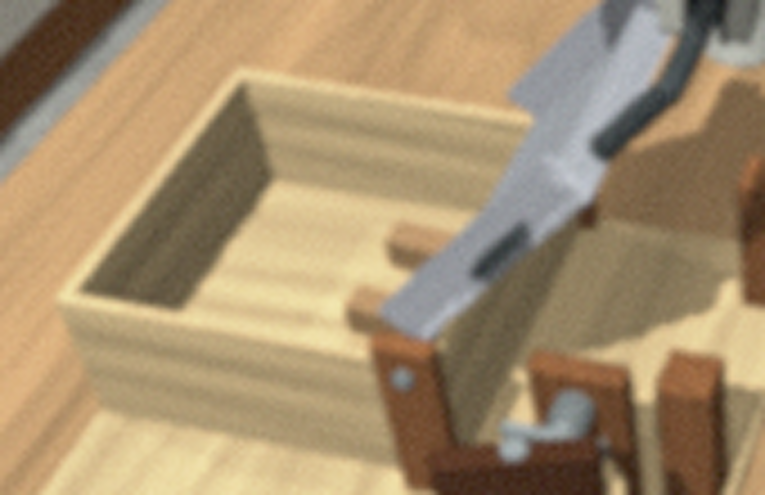

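View pics/t3.png

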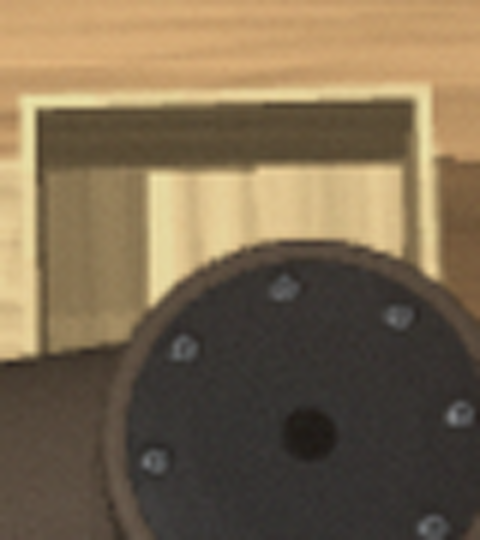

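Side view: two blanks lie in the bin at crop positions (420,245) and (365,310). The third is hidden. Checking with the wrist camera.

```bash
python3 - <<'E'
from h import *
t=cams.snapshot("wrist"); cv2.imwrite("pics/w3.png",t["frame"][:,:,::-1])
E
```

```text
(no output)
```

View pics/w3.png

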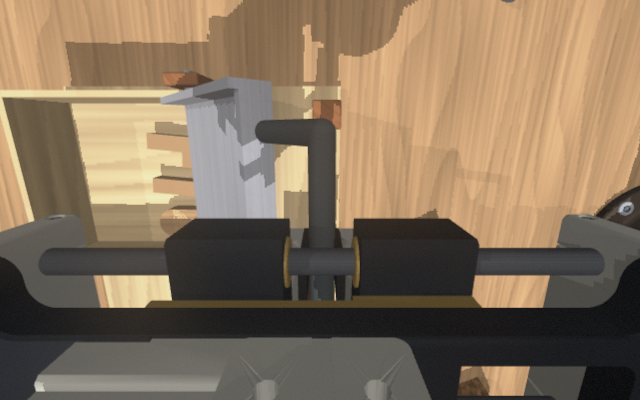

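Wrist view: all three blanks lie in the bin at (170,140), (172,184) and (180,215), and the tray floor is empty. Lowering along the arc.

>>> move_arm(
  commands=[
    [0.5, 0, 0.6, 0.45, 0, 0, 0],
    [0.5, 0, 1.5, 1.3, 0, 0, 0],
    [0.5, 0, 2.4, 2.22, 0, 0, 0],
    [0.5, 0, 3.22, 3.15, 0, 0, 0],
    [0.5, 0, 4.03, 4.15, 0, 0, 0],
    [0.5, 0, 4.77, 5.22, 0, 0, 0],
    [0.5, 0, 5.4, 6.25, 0, 0, 0],
    [0.5, 0, 6.05, 7.49, 0, 0, 0],
  ],
)

```text
clock: 8.7
tool_pos: [0.4643, -0.1141, 0.1871]
orientation: [-179.9, -0.0, -88.5]
force: [-3.7, -0.9, 2.9]
opening: 0.0125
```

>>> move_arm(
  commands=[
    [0.5, 0, 0.46, 0.98, 0, 0, 0],
    [0.5, 0, 0.86, 1.98, 0, 0, 0],
    [0.5, 0, 1.21, 3.0, 0, 0, 0],
    [0.5, 0, 1.5, 4.0, 0, 0, 0],
    [0.5, 0, 1.75, 5.0, 0, 0, 0],
    [0.5, 0, 1.93, 6.0, 0, 0, 0],
    [0.5, 0, 2.05, 6.9, 0, 0, 0],
    [0.5, 0, 2.12, 7.7, 0, 0, 0],
  ],
)

```text
clock: 9.7
tool_pos: [0.4433, -0.1144, 0.1089]
orientation: [-179.9, -0.0, -88.5]
force: [2.9, -3.3, -0.6]
opening: 0.013
```

>>> move_arm(
  commands=[
    [0.5, 0, 0, 0.3, 0, 0, 0],
    [0.5, 0, 0, 0.55, 0, 0, 0],
    [0.5, 0, 0, 0.75, 0, 0, 0],
    [0.5, 0, 0, 0.95, 0, 0, 0],
    [0.5, 0, 0, 1.1, 0, 0, 0],
    [0.5, 0, 0, 1.2, 0, 0, 0],
    [0.5, 0, 0, 1.3, 0, 0, 0],
    [0.5, 0, 0, 1.3, 0, 0, 0],
  ],
)

```text
clock: 10.7
tool_pos: [0.4429, -0.1144, 0.0989]
orientation: [-180.0, -0.0, -88.4]
force: [-10.0, 3.8, 35.1]
opening: 0.0134
```

```bash
python3 - <<'E'
from h import *
t=cams.snapshot("side"); crop(t,140,130,360,290,3.6,"pics/s4.png")
t=cams.snapshot("top"); crop(t,250,65,400,225,3.7,"pics/t4.png")
t=cams.snapshot("wrist"); cv2.imwrite("pics/w4.png",t["frame"][:,:,::-1])
E
```

```text
(no output)
```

View pics/s4.png

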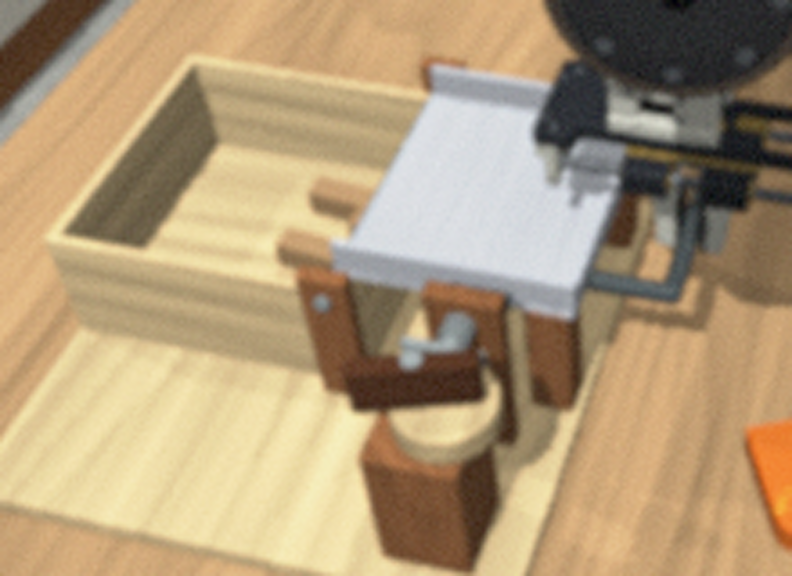

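View pics/t4.png

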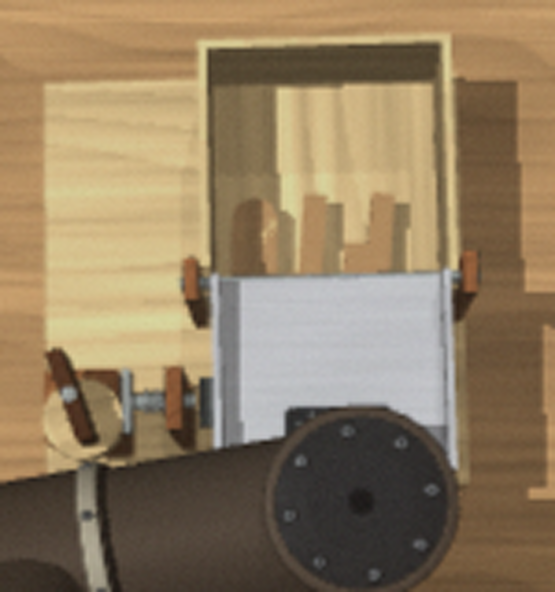

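All three blanks lie in the bin and the tray is flat. The 35 N upward force shows it pressed onto its stop. Easing off, releasing and rising.

>>> move_arm(
  commands=[
    [0.5, 0, 0, -0.2, 0, 0, 0],
    [2.0, 0, 0, -0.2, 0, 0, 0],
    [4.6, 0, 0, -0.2, 0, 0, 0],
    [4.6, 0, 0, -0.2, 0, 0, 0],
    [4.6, 0, 0, -0.2, 0, 0, 0],
    [4.6, 0, 0, -0.2, 0, 0, 0],
    [4.6, 0, 0, -0.8, 0, 0, 0],
    [4.6, 0, 0, -2.0, 0, 0, 0],
  ],
)

```text
clock: 11.85
tool_pos: [0.4425, -0.1144, 0.1167]
orientation: [180.0, -0.0, -88.5]
force: [0.4, -0.0, -0.6]
opening: 0.0462
```

>>> move_arm(
  commands=[
    [4.6, 0, 0, -3.5, 0, 0, 0],
    [4.6, 0, 0, -8, 0, 0, 0],
    [4.6, -1.5, -0.9, -11.5, 0, 0, 0.1],
    [4.6, -5, -2.8, -12.3, 0, 0, 0.26],
    [4.6, -9, -5.1, -12.3, 0, 0, 0.42],
    [4.6, -13, -7.3, -12.3, 0, 0, 0.58],
    [4.6, -16.5, -9.3, -12.3, 0, 0, 0.74],
    [4.6, -18.5, -10.4, -12.3, 0, 0, 0.9],
  ],
)

```text
clock: 12.85
tool_pos: [0.5427, 0.0749, 0.2401]
orientation: [-180.0, 0.0, -140.3]
force: [0.8, -1.0, 1.3]
opening: 0.0464
```

```bash
python3 - <<'E'
from h import *
t=cams.snapshot("side"); crop(t,125,60,360,290,2.6,"pics/s5.png")
E
```

```text
(no output)
```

View pics/s5.png

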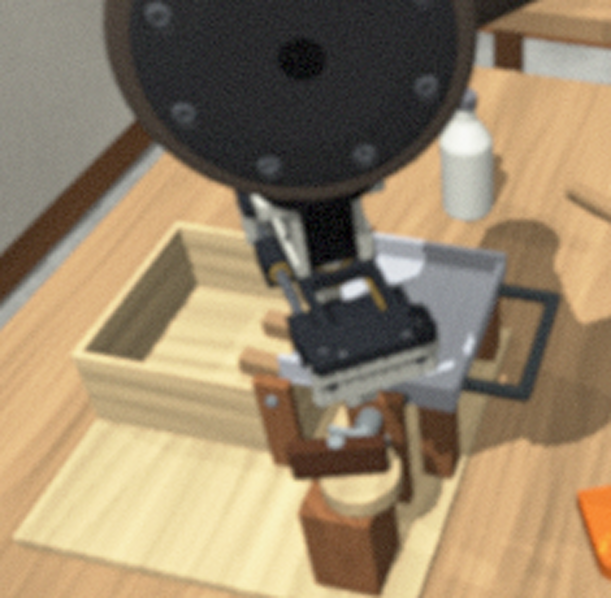

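>>> move_arm(
  commands=[
    [4.6, -0.9, 0.4, 0, 0, 0, 0.14],
    [4.6, -1.6, 0.7, 0.5, 0, 0, 0.28],
    [4.6, -1.74, 0.77, 1.5, 0, 0, 0.34],
    [4.6, -1.74, 0.77, 2.5, 0, 0, 0.34],
    [4.6, -1.74, 0.77, 2.5, 0, 0, 0.34],
    [4.6, -1.74, 0.77, 2.5, 0, 0, 0.34],
    [4.6, -1.74, 0.77, 2.5, 0, 0, 0.34],
    [4.6, -1.74, 0.77, 2.5, 0, 0, 0.34],
  ],
)

```text
clock: 13.9
tool_pos: [0.5504, 0.0903, 0.2146]
orientation: [180.0, 0.0, -159.6]
force: [-0.1, -1.1, -2.1]
opening: 0.0458
```

```bash
python3 - <<'E'
from h import *
t=cams.snapshot("wrist"); cv2.imwrite("pics/w6.png",t["frame"][:,:,::-1])
o=sensors.get_obs();print(o["tool_pos"],o["orientation"],proj(t,[.551,.092,.177]),[proj(t,[.551+.0375*np.cos(a),.092+.0375*np.sin(a),.177]) for a in np.radians([-159.6,20.4])])
E
```

```text
[0.55041842 0.09031735 0.21451374] [ 1.79999391e+02  2.45119494e-02 -1.59547001e+02] [323.45085598 223.77943588] [array([323.55494784, 171.77953051]), array([323.35583499, 271.24792135])]
```

View pics/w6.png

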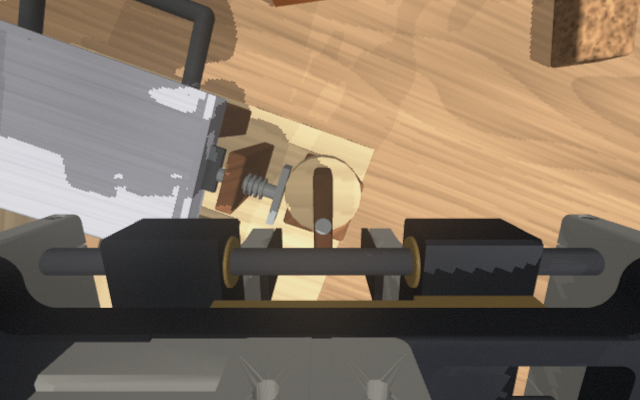

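The wrist view shows the cam bar vertical at column 323, with its pin at (323,226), centred between the fingers. The prediction was (323,224). I narrow the opening for clearance to the bolt plate, descend and grip.

>>> move_arm(
  commands=[
    [3.0, -0.1, 0.1, 0, 0, 0, 0],
    [3.0, -0.1, 0.1, 1.0, 0, 0, 0],
    [3.0, -0.1, 0.1, 2.5, 0, 0, 0],
    [3.0, -0.1, 0.1, 4.2, 0, 0, 0],
    [3.0, -0.1, 0.1, 5.7, 0, 0, 0],
    [3.0, -0.1, 0.1, 6.35, 0, 0, 0],
    [3.0, -0.1, 0.1, 6.35, 0, 0, 0],
    [0.5, -0.1, 0.1, 6.35, 0, 0, 0],
  ],
)

```text
clock: 14.95
tool_pos: [0.5513, 0.0917, 0.1513]
orientation: [-180.0, 0.0, -159.5]
force: [-0.9, 1.2, -0.2]
opening: 0.0248
```

>>> move_arm(
  commands=[
    [0.5, 0, 0, 0, 0, 0, 0],
    [0.5, 0, 0, 0, 0, 0, 0],
    [0.5, 0, 0, 0, 0, 0, 0],
    [0.5, 0, 0, 0, 0, 0, 0],
    [0.5, 0, 0, 0, 0, 0, 0],
    [0.5, 0, 0, 0, 0, 0, 0],
    [0.5, 0, 0, 0, 0, 0, 0],
    [0.5, 0, 0, 0, 0, 0, 0],
  ],
)

```text
clock: 15.95
tool_pos: [0.5512, 0.0917, 0.1513]
orientation: [-180.0, 0.1, -159.5]
force: [-1.0, 0.6, 5.6]
opening: 0.0136
```

>>> move_arm(
  commands=[
    [0.5, 0, 0, 0, 0, 0, -0.05],
    [0.5, 0, 0, 0, 0, 0, -0.15],
    [0.5, 0, 0, 0, 0, 0, -0.27],
    [0.5, 0, 0, 0, 0, 0, -0.39],
    [0.5, 0, 0, 0, 0, 0, -0.51],
    [0.5, 0, 0, 0, 0, 0, -0.63],
    [0.5, 0, 0, 0, 0, 0, -0.75],
    [0.5, 0, 0, 0, 0, 0, -0.87],
  ],
)

```text
clock: 16.95
tool_pos: [0.5518, 0.0911, 0.1513]
orientation: [-179.9, 0.0, -109.5]
force: [3.9, -3.6, 2.7]
opening: 0.0141
```

>>> move_arm(
  commands=[
    [0.5, 0, 0, 0, 0, 0, -0.1],
    [0.5, 0, 0, 0, 0, 0, -0.2],
    [0.5, 0, 0, 0, 0, 0, -0.29],
    [0.5, 0, 0, 0, 0, 0, -0.35],
    [0.5, 0, 0, 0, 0, 0, -0.37],
    [0.5, 0, 0, 0, 0, 0, -0.37],
    [0.5, 0, 0, 0, 0, 0, -0.37],
    [0.5, 0, 0, 0, 0, 0, -0.37],
  ],
)

```text
clock: 17.95
tool_pos: [0.5523, 0.0911, 0.1513]
orientation: [-179.9, -0.0, -88.5]
force: [4.1, -3.2, 2.7]
opening: 0.0136
```

```bash
python3 - <<'E'
from h import *
t=cams.snapshot("wrist"); cv2.imwrite("pics/w7.png",t["frame"][:,:,::-1])
o=sensors.get_obs();print(o["tool_pos"],o["orientation"],o["moment"])
E
```

```text
[0.55224251 0.09107373 0.15133218] [-1.79866344e+02 -3.87512956e-02 -8.84979063e+01] [-1.35872447 -1.49929311 -0.00766522]
```

View pics/w7.png

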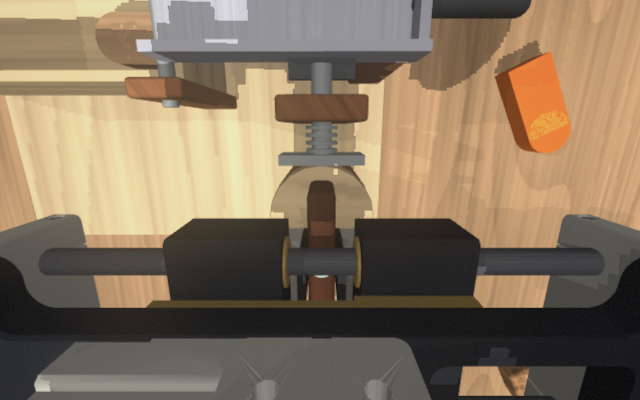

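Wrist view: the cam bar at column 321 points squarely at the bolt, also at column 321. The plate is level on row 158 and the bolt reaches over the tray's lug. Releasing and rising straight up.

>>> move_arm(
  commands=[
    [2.0, 0, 0, 0, 0, 0, 0],
    [3.2, 0, 0, 0, 0, 0, 0],
    [3.2, 0, 0, 0, 0, 0, 0],
    [3.2, 0, 0, 0, 0, 0, 0],
    [3.2, 0, 0, -0.8, 0, 0, 0],
    [3.2, 0, 0, -2.5, 0, 0, 0],
    [3.2, 0, 0, -6, 0, 0, 0],
    [3.2, 0, 0, -10, 0, 0, 0],
  ],
)

```text
clock: 19.0
tool_pos: [0.5506, 0.0915, 0.252]
orientation: [180.0, -0.0, -88.5]
force: [0.9, -0.1, 0.3]
opening: 0.0319
```

>>> move_arm(
  commands=[
    [3.2, 1, 2, -2, 0, 0, 0],
    [3.2, 4, 5, -3, 0, 0, 0],
    [3.2, 8, 9, -3, 0, 0, 0],
    [3.2, 12, 12, -3, 0, 0, 0],
    [3.2, 17, 13, -3, 0, 0, 0],
    [3.2, 22, 13, -3, 0, 0, 0],
    [3.2, 26, 13, -3, 0, 0, 0],
    [3.2, 28, 13, -3, 0, 0, 0],
  ],
)

```text
clock: 20.0
tool_pos: [0.4279, -0.1935, 0.2814]
orientation: [-180.0, -0.0, -88.6]
force: [0.1, 1.6, 0.1]
opening: 0.0319
```

```bash
python3 - <<'E'
from h import *
t=cams.snapshot("top"); crop(t,250,65,400,225,3.7,"pics/t8.png"); cv2.imwrite("pics/tf8.png",t["frame"][:,:,::-1])
t=cams.snapshot("side"); crop(t,125,135,355,300,3.4,"pics/s8.png")
o=sensors.get_obs();print(o["clock"],o["tool_pos"],o["force"])
E
```

```text
20.1 [ 0.42801734 -0.19328259  0.28113726] [-0.27065695  0.43048976  0.09985481]
```

View pics/t8.png

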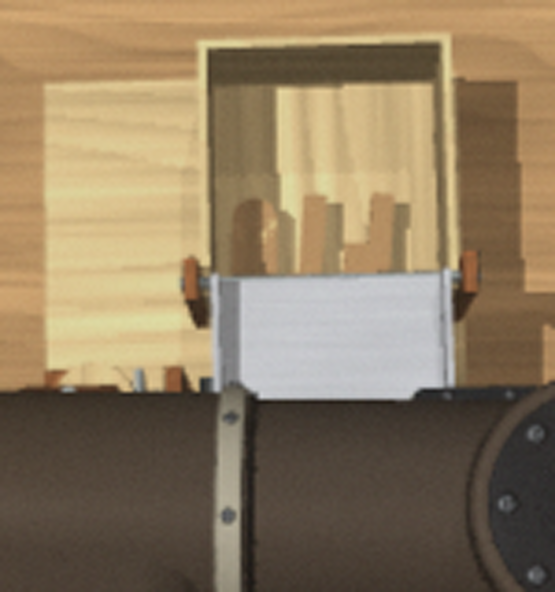

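View pics/s8.png

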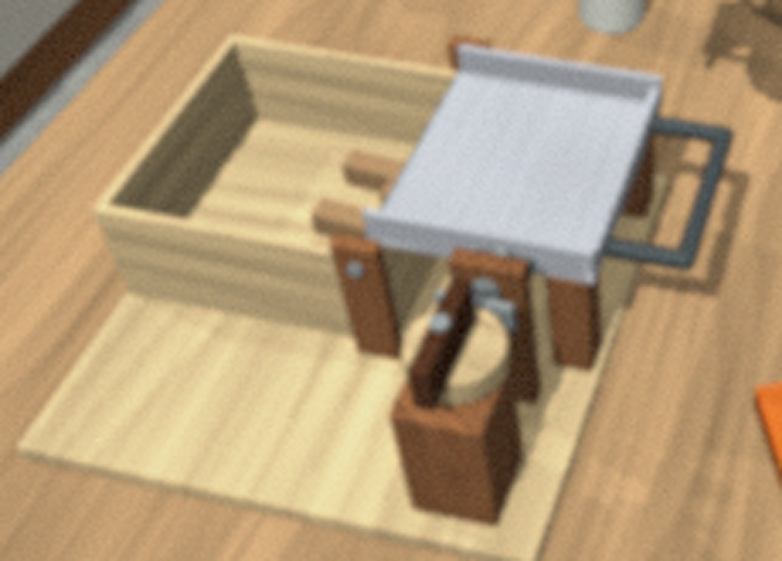

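View pics/tf8.png

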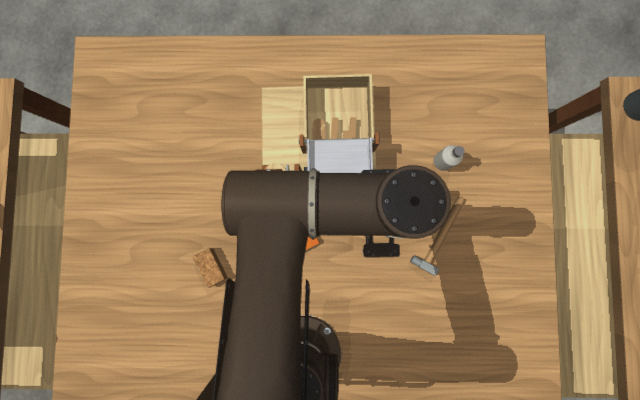

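The side view shows the tray flat, all as intended and the bystanders unmoved. The arm still hides the cam from above, so I clear it for one last angle check.

>>> move_arm(
  commands=[
    [3.2, 3, 0, 0, 0, 0, 0],
    [3.2, 8, 0, 0, 0, 0, 0],
    [3.2, 13, 0.5, 0, 0, 0, 0],
    [3.2, 18, 1, 0, 0, 0, 0],
    [3.2, 23, 2, 0, 0, 0, 0],
    [3.2, 28, 4, 0, 0, 0, 0],
    [3.2, 32, 6, 0, 0, 0, 0],
    [3.2, 34, 6, 0, 0, 0, 0],
  ],
)

```text
clock: 21.1
tool_pos: [0.3761, -0.5344, 0.281]
orientation: [180.0, 0.0, -88.6]
force: [0.5, 1.0, 0.4]
opening: 0.032
```

```bash
python3 - <<'E'
from h import *
t=cams.snapshot("top"); crop(t,250,130,330,220,6.5,"pics/t9.png")
o=sensors.get_obs();print(o["clock"],o["tool_pos"],o["force"])
E
```

```text
21.15 [ 0.37662364 -0.53574834  0.28046731] [ 1.14259965 -2.62267793  0.78821823]
```

View pics/t9.png

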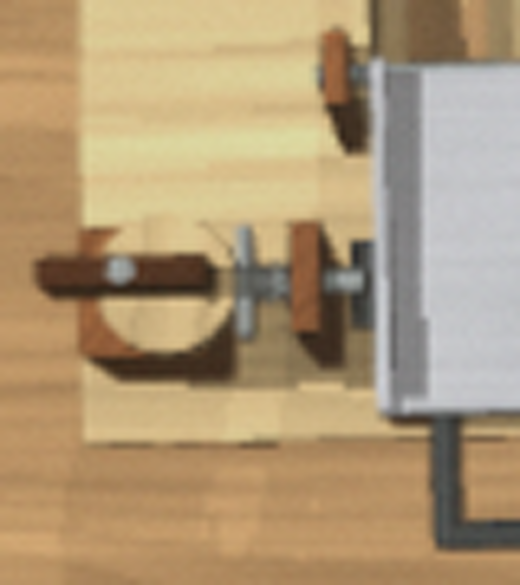

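The top view shows the bar level at row 270, running from (40,270) to (210,270). It points squarely at the plate at (243,280), and the bolt reaches the lug at (362,283). Handing in.

```bash
python3 - <<'E'
from plant import job
print(job.close_job())
E
```

```text
the job is handed in; nothing more can be done
None
```

I lifted the tray by its handle to about 0.87 rad, and all three blanks slid into the bin. I then lowered it, still gripped, onto its stop and let go. After that I turned the cam 71° counter-clockwise, to the angle I had worked out for square on the bolt, and moved the arm clear. I handed in at about 21 s of the 50 s allowed.

- **Blanks:** the last clear top view showed all three in the bin, and the tray was empty and flat.
- **Cam and bolt:** the bar points square at the bolt plate to within about 1° by eye, and the bolt reaches the lug.
- **Bystanders:** by eye, the hammer, cork block and glue bottle were in their starting places.
- **Force:** the largest wrist force I saw between moves was about 37 N, against the 120 N limit. It came as the tray pressed on its stop, because the bar had slipped about 2 mm in the grip. I eased this off before letting go.
- **Disagreement:** the lifting arc I had worked out was about 1–2 mm too short. At high tilt this pushed about 27 N towards the hinge, so I moved the path outward.

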